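# Set up a model deck panel for drilling

## Robot

A 6-joint arm with a two-finger parallel gripper is mounted at the origin on the work surface. World frame = base frame: x ahead of the robot, y to its left, z up, the work surface at z = 0. Lengths are in m, angles in degrees, forces in N, time in s.
With the tool pointing down it reaches from about 0.325 to 0.875 m from the base axis. Payload 4.4 kg.
Tool frame: the origin (TCP) lies midway between the tips of the shut fingers; the grasp point (between the pads) lies 19 mm behind it (bot.grip_depth is the distance from the TCP to the grasp point, in m); z points along the fingers, y is the line along which they close (so a half turn about z gives the same grasp; the last joint's range is limited). The gripper opens to 85 mm and grips with 20 to 120 N. Pads are 22 mm wide; open, the fingers measure 114 mm over their backs; the gripper's body (76 mm by 85 mm) begins 54 mm behind the grasp point. The pads swing forward as they close: fully open they stand 13 mm farther back than shut.
Start: joints at [-74.399, 11.837, 88.321, -0, 79.842, -8.623], TCP at [0.236, -0.524, 0.231] pointing down, gripper open.
Joint ranges: [-156.59, 156.59], [-49.26, 127.26], [12.9, 141.05], [-63.56, 243.56], [4.71, 150.69], [-161.64, 161.64]. Speed limits (degrees/s): [159.86, 159.86, 180, 180, 180, 180].

## Interface

Orientations are given as [roll, pitch, yaw] about the fixed x, y, z axes, in that order (R = Rz(yaw) Ry(pitch) Rx(roll)).
In Python, from plant import bot gives the robot as it stands. The module is installed in compiled form; this text tells all that it offers.
- The arm moves only by the shell command python3 -m crank 'ROWS' [FORCE]. ROWS is JSON, a list of rows, each a list of 3 entries, a list of its own where there are three numbers: the shift along the world's x, y, z normalised to -1 to 1, where 1 is 12 cm, then the turn, a rotation vector about the world's x, y, z normalised to -1 to 1, where 1 is 30 degrees, then the opening, from 0 (shut) to 1 (fully open). A call has exactly 10 rows; each row is the pose to reach, as a shift and turn from the pose commanded when the call began; what a row does not reach only later rows make up. A row lasts 1/10 s, in which the tool goes at most 50 mm and 8.59 degrees, less where a joint would pass 70% of its speed; a pose out of reach is approached as far as the arm can. A call with a number of a shift or a turn outside -1 to 1 is refused whole. A call with a gripper value outside its range is refused whole. The fingers move at their own pace and stop on an object; FORCE is the grip in N (left out, the last holds). Time passes only in rows, so rows that repeat a pose let the fingers close, or fill a call up. It gives the time, the measured TCP pose, the force, the opening and the grip force at its end, in the units of the state.
- bot.observe(): the state, without advancing time (a new reading comes with each control period).
- bot.read_camera(name): name is "scene" or "top"; returns a dict with "pixels" (400x640x3 uint8, blue, green, red), "range_z" (400x640 float32, m along the optical axis (not along the pixel's ray), 0 where there is no reading), "fx", "fy", "cx", "cy" (pixels), "dist_coeffs" ([k1, k2, p1, p2, k3] as OpenCV has them; the pictures are not rectified), "xyz" and "attitude" of the camera in the world. Camera axes: x right, y up, looking along -z (the intrinsics and any distortion apply to the point x, -y, -z); pixel columns grow to the right and rows downward; lengths in m; the calibration is good to about 2 mm. A picture is of the moment at which its call begins.
- bot.hand_in(): hands the job in; it is judged then, once.
The state is a dict: "t": time; "joint_pos": joint angles; "joint_velocities": joint speeds; "tau": joint torques, N m; "eef_pos": TCP position; "tcp_rot": TCP orientation; "force": force on the tool from outside, world axes, zero at the start; "moment": the same for the moment, N m; "opening": finger opening in m; "gripper_force": force on a finger pad.
Only numpy, scipy, OpenCV 4.12 (cv2) and the standard library are available. Lean on these libraries where they do the work, as an engineer would, in place of code of your own. Each camera call takes 0.05 s, during which the arm holds its last target. There are 200 camera calls.

## Task

Slide the white model deck panel flat along the bench, without lifting it, until the ring-marked spot lies under the tip of the fixed drill bit (the tip over the inside of the ring), and let go of it. Then turn the selector on the sloping control box so that its pointer clicks into the position marked with the triangle. Do not touch the drill bit or its chuck, and leave everything else on the bench where it is.

Things in the scene. Friction and masses are not known exactly. Their poses are not given: they have to be found in the camera images.
- deck: white plastic model deck panel, loose, lying flat on the bench: plate 200 (x) x 110 (y) x 6 mm, origin at the centre of its underside, z up, +x towards the marked end. Mass about 0.1 to 0.2 kg.
- deck_mark (a point): the marked spot on the panel: centre of a black ring, 14 mm across, with a small cross in it, printed on the top of the plate at x = +75 mm, y = 0 of the panel, 6 mm above its underside. Axes as the panel's.
- deck_fin (a point): grip point of the upright fin on the panel's other end: 64 mm long (panel x), 12 mm thick (y), reaching 52 mm above the panel's underside, middle at x = -60 mm, y = 0 of the panel. This point is on its middle, 36 mm above the underside; axes as the panel's. Held here with fingers closing along y, the panel can be slid.
- drill_stand: fixed drill stand: foot 110 x 100 x 14 mm under a steel column 30 mm dia, 404 mm high; origin under the column on the bench, z up. At 240 mm height an arm runs along its -y to a black drill 64 mm dia (76 mm at its clamp), upright, 170 mm from the column and 125 to 345 mm above the bench.
- drill_bit: chuck (38 mm dia, 80 to 125 mm above the bench) and drill bit (6 mm dia, 18 to 80 mm above the bench) pointing straight down below the drill; fixed, not turning. Origin on the bench straight under the tip, at x = 0, y = -170 mm of the drill stand.
- bit_tip (a point): tip of the drill bit, 18 mm above the bench (12 mm above the top of the panel's plate when the panel is under it).
- speed_box: fixed grey control box, wedge-shaped: 160 (x) x 150 (y) mm, 25 mm high at the front (-x, robot side), 117 mm at the back; origin at the centre of its underside, z up. Its upper face slopes at 30 degrees, looking up and towards its -x.
- knob_grip (a point): grip point of the selector, on its axis, 30 mm out from the middle of the sloping face. z: along the axis, out of the face; x: the way the pointer points. Black disc 68 mm dia, 7 mm high, with an upright bar 15 mm thick (y), up to 46 mm above the face, -30 to +34 mm along x; the +x end is pointed, with a white line on top. Pinch the bar across y, tool along -z.
- speed_knob (a joint): angle of the selector (rad), growing as it turns clockwise seen facing it (about -z of knob_grip): 0 to 2.443, stops at both ends, 8 clicks 0.349 apart (0, 0.349 .. 2.443). Let go, it springs into the nearest click; leaving one takes about 0.1 N m. At 1.222 the pointer points straight up the slope. The triangle's position is the seventh: 2.094.
- dial_target (a point): the white line, 10 mm long, of the wanted click position, on the sloping face 45 mm from the knob's axis; just outside it is the only white triangle on the face, 14 mm wide. The seven other positions have a line alone. z: out of the face; x: up the slope.
- glue_bottle: white capped glue bottle, 40 mm dia x 110 mm, stands between the deck panel and the control box; a bystander. Origin at the centre of its underside.
- tape_roll: roll of paper tape, 90 mm dia x 24 mm, lying flat at the back; a bystander. Origin at the centre of its underside.
- screwdriver: screwdriver 200 mm long lying behind the control box; a bystander. Origin at the centre of its underside (long axis x).
- jar: closed glass jar 68 mm dia x 85 mm, behind the control box; a bystander. Origin at the centre of its underside.
- cabin_part: white open model cabin 100 x 70 x 40 mm, left front of the bench; a bystander. Origin at the centre of its underside.

How it is judged:
By the outcome, as a careful person would: the job done as asked, in the order asked, and still so for the second after the job is handed in, with the robot touching nothing.
It also fails if it takes over 48 s, if anything falls off the work surface, if the arm or the gripper's body presses on something with over 40 N, if the wrist force passes 120 N, or if a joint passes its speed limit or range.

## Working session

There is one attempt and no reset: what is moved stays moved. The work goes in short steps, Python scripts to look and compute and a shell command to move; the robot and the scene stay as the last step left them, time stands still between calls to the robot, and variables do not carry over. Pictures are saved under pics/ and viewed, at most 10 in all, crops included, and the job is handed in when it is done.

```bash
mkdir -p pics; cat > h.py <<'E'
import numpy as np, cv2, pickle
from scipy.spatial.transform import Rotation as R
def att(a):
    a=np.array(a,float)
    if a.shape==(3,3): return a
    return R.from_euler('xyz',a,degrees=True).as_matrix()
def ray(c,u,v):
    K=np.array([[c['fx'],0,c['cx']],[0,c['fy'],c['cy']],[0,0,1]])
    p=cv2.undistortPoints(np.array([[[u,v]]],float),K,np.array(c['dist_coeffs'],float))[0,0]
    return att(c['attitude'])@np.array([p[0],-p[1],-1.])
def atz(c,u,v,z):
    d=ray(c,u,v); o=np.array(c['xyz']); return o+d*(z-o[2])/d[2]
def atd(c,u,v):
    return np.array(c['xyz'])+ray(c,u,v)*float(c['range_z'][int(round(v)),int(round(u))])
def load(n): return pickle.load(open(n+'.pkl','rb'))
def snap(bot,cam,n):
    c=bot.read_camera(cam); pickle.dump(c,open(n+'.pkl','wb')); return c
E
python3 - <<'E'
from plant import bot
from h import *
for n in ('scene','top'):
    c=snap(bot,n,n+'0'); cv2.imwrite(f'pics/{n}0.png',c['pixels']); print(n,c['xyz'],c['attitude'],c['fx'],c['dist_coeffs'])
print(bot.observe())
E
```

```text
scene [ 1.19480146 -0.73126592  0.84523207] [51.68831701  0.2622074  40.04161288] 421.83581149089537 [-0.02817872  0.          0.          0.          0.        ]
top [0.41158362 0.00765637 1.11065437] [  9.16424136  -1.21365444 -88.63798844] 397.68228477887703 [-0.05841144  0.          0.          0.          0.        ]
{'t': 0.1, 'joint_pos': array([-7.43970340e+01,  1.18836480e+01,  8.83978076e+01,  7.96041381e-04,
        7.98431864e+01, -8.62487027e+00]), 'joint_velocities': array([ 0.07260416, -0.16031109, -0.27799287,  0.04383364, -0.00935599,
        0.05372694]), 'tau': array([-2.21670589e-04, -3.84089756e+01, -2.92546695e+01, -1.57382387e-04,
        4.86834120e-03,  2.30353140e-05]), 'eef_pos': array([ 0.23574612, -0.52368072,  0.23018958]), 'tcp_rot': array([-1.79876885e+02, -1.94662584e-02,  2.42276741e+01]), 'force': array([ 0.66282692, -0.47715853, -0.50931677]), 'moment': array([-0.00169136, -0.04431404, -0.01800222]), 'gripper_force': 0.0, 'opening': 0.08560916176812432}
```

View pics/scene0.png

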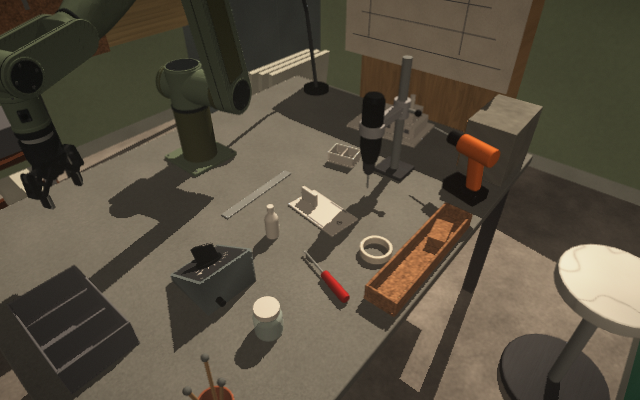

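View pics/top0.png

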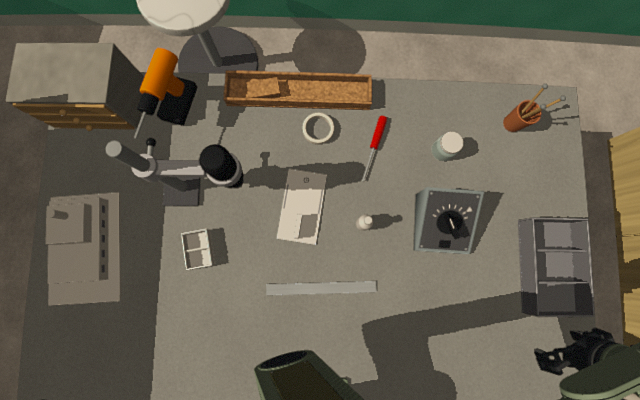

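The scene view shows the bit tip near (367,186), the deck at (320,210) and the box at (213,270). In the top view the deck is at (302,205) with its ring near (306,180), and the dial is at (451,222). I'll enlarge these.

```bash
python3 - <<'E'
from h import *
t=load('top0')['pixels'];s=load('scene0')['pixels']
def cr(i,u,v,w,h,k): return cv2.resize(i[v:v+h,u:u+w],None,fx=k,fy=k,interpolation=cv2.INTER_CUBIC)
a=cr(t,265,160,80,100,5) #400x500
b=cr(t,410,180,80,75,5)  
c=cr(s,280,135,140,105,5) #700x525
im=np.zeros((500,800,3),np.uint8); im[:500,:400]=a; im[:375,400:800]=b
cv2.imwrite('pics/c1.png',im); cv2.imwrite('pics/c2.png',c)
E
```

```text
(no output)
```

View pics/c1.png

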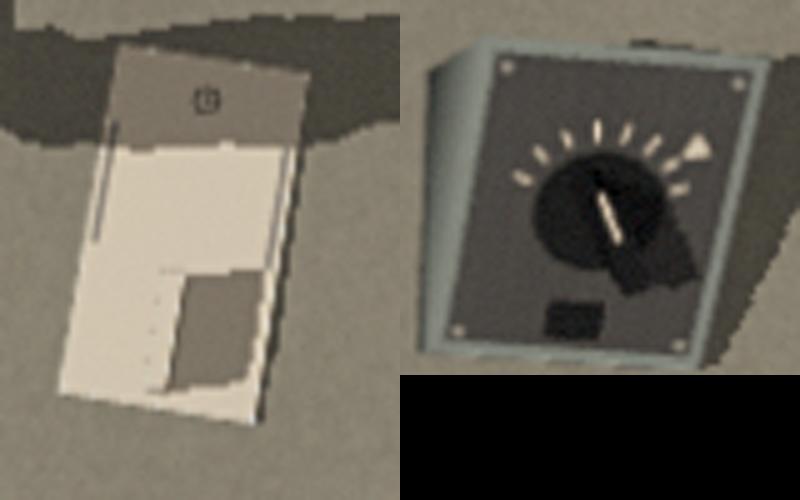

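View pics/c2.png

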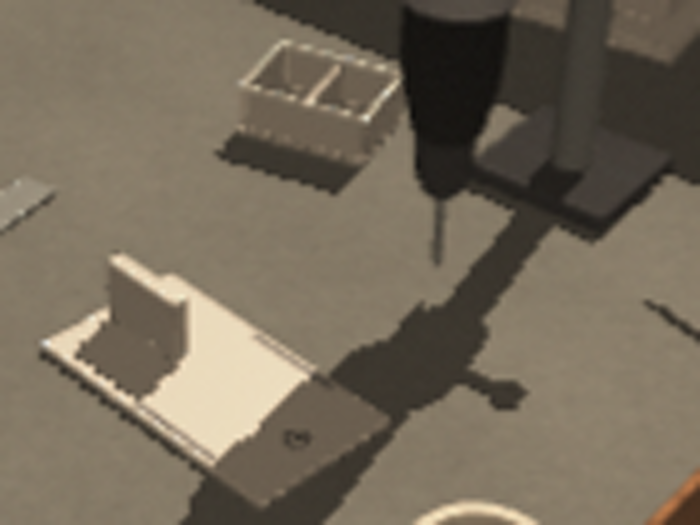

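Top crop: ring at about (207,100), deck corners at (118,46), (308,73) and (60,393), and the triangle at the 7th tick (672,162). Scene crop: bit tip at about (437,266), ring at (297,438).

```bash
python3 - <<'E'
from h import *
np.set_printoptions(precision=4,suppress=True)
t=load('top0');s=load('scene0')
f=lambda x,y,u0,v0:(u0+(x+.5)/5-.5, v0+(y+.5)/5-.5)
T=lambda x,y:f(x,y,265,160); D=lambda x,y:f(x-400,y,410,180); S=lambda x,y:f(x,y,280,135)
print('ring top',atz(t,*T(207,100),.006),'ring scene',atz(s,*S(297,438),.006),'depth',atd(t,*T(207,100)),atd(s,*S(297,438)))
cs=[atz(t,*T(*p),.006) for p in [(118,46),(308,73),(258,418),(60,393)]]
for c in cs: print('corner',c)
print('len',np.linalg.norm(cs[0]-cs[3]),np.linalg.norm(cs[0]-cs[1]),'ctr',sum(cs)/4)
for a,b in((3,0),(2,1),(1,0)):
    d=cs[b]-cs[a]; print('yaw',np.degrees(np.arctan2(d[1],d[0])))
print('tip',atz(s,*S(437,266),.018), 'tipd',atd(s,*S(436,262)))
# scene depth points of the chuck/bit and drill
pts=[]
for v in range(135,185):
  for u in range(355,380):
    z=s['range_z'][v,u]
    if z>0:
      p=atd(s,u,v)
      if p[2]>.035: pts.append(p)
pts=np.array(pts)
for lo,hi in((.02,.08),(.085,.12),(.13,.16),(.16,.2)):
  q=pts[(pts[:,2]>lo)&(pts[:,2]<hi)]
  if len(q): print(lo,len(q),q.min(0),q.max(0),np.median(q,0))
# face plane
P=np.array([atd(t,u,v) for u in range(422,478) for v in range(193,250)])
n=np.array([-.5,0,np.cos(np.pi/6)])
from itertools import product
rng=np.random.default_rng(0);best=0
for _ in range(400):
  a,b,c=P[rng.choice(len(P),3)]; m=np.cross(b-a,c-a); L=np.linalg.norm(m)
  if L<1e-6: continue
  m/=L; k=(abs((P-a)@m)<.0025).sum()
  if k>best: best=k;I=abs((P-a)@m)<.0025
c0=P[I].mean(0); m=np.linalg.svd(P[I]-c0)[2][2]; m*=np.sign(m[2])
print('plane',best,len(P),c0,m,'tilt',np.degrees(np.arccos(m[2])),'yaw',np.degrees(np.arctan2(-m[1],-m[0])))
def onp(u,v,h=0):
  d=ray(t,u,v);o=np.array(t['xyz']); return o+d*(((c0+m*h-o)@m)/(d@m))
tk=np.array([onp(*D(*p)) for p in [(522,177),(541,155),(567,139),(597,131),(627,133),(652,145),(672,162),(680,188)]])
up=np.array([0,0,1])-m*m[2]; up/=np.linalg.norm(up); rt=np.cross(up,m)
xy=np.c_[(tk-c0)@rt,(tk-c0)@up]
A=np.c_[2*xy,np.ones(8)]; w=np.linalg.lstsq(A,(xy**2).sum(1),rcond=None)[0]
r=np.sqrt(w[2]+w[0]**2+w[1]**2); K=c0+rt*w[0]+up*w[1]
print('knob axis base',K,'r',r,'tick ang',np.degrees(np.arctan2(xy[:,0]-w[0],xy[:,1]-w[1])))
l=[onp(*D(*p),.046) for p in[(601,195),(618,243)]]
L=np.array([[(q-K)@rt,(q-K)@up] for q in l]); print('line rt,up',L,'ang',np.degrees(np.arctan2(*(L[0]-L[1]))))
print('corners',[onp(*D(*p)) for p in[(483,40),(770,62),(693,367),(420,350)]])
E
```

```text
ring top [0.6281 0.03   0.006 ] ring scene [0.6272 0.0304 0.006 ] depth [0.6278 0.03   0.0076] [0.6284 0.0287 0.0079]
corner [0.6579 0.0814 0.006 ]
corner [ 0.6453 -0.0268  0.006 ]
corner [ 0.4502 -0.0034  0.006 ]
corner [0.4611 0.1063 0.006 ]
len 0.19834728194459308 0.10896531332351618 ctr [0.5536 0.0394 0.006 ]
yaw -7.202375474743007
yaw -6.847550365720854
yaw 83.346862845492
tip [0.6015 0.2117 0.018 ] tipd [0.603  0.2076 0.0244]
0.02 41 [0.4453 0.2048 0.0355] [0.6065 0.3648 0.0743] [0.4741 0.3222 0.0408]
0.085 96 [0.5883 0.1899 0.0865] [0.6224 0.2175 0.1199] [0.6115 0.1955 0.1061]
0.13 110 [0.5846 0.1794 0.1304] [0.6314 0.2176 0.1597] [0.6153 0.1892 0.1467]
0.16 212 [0.5765 0.1757 0.1602] [0.6349 0.2147 0.1999] [0.6168 0.185  0.1816]
plane 2057 3192 [ 0.5175 -0.3506  0.0736] [-0.4994  0.0225  0.8661] tilt 29.994639890951692 yaw -2.5745626454102286
knob axis base [ 0.5128 -0.3531  0.071 ] r 0.045486265338844104 tick ang [-69.6938 -50.2672 -30.3819 -10.139   10.0704  29.8584  49.0648  69.4395]
line rt,up [[-0.0162  0.0283]
 [-0.0024  0.0025]] ang -27.986079637485286
corners [array([ 0.5943, -0.2807,  0.1162]), array([ 0.5871, -0.4314,  0.1159]), array([ 0.4318, -0.4209,  0.0261]), array([ 0.4382, -0.2692,  0.0258])]
```

Both cameras agree on the ring to 1 mm, and the deck sizes, the box slope (30.0°) and the dial radius (45.5 mm) match what was given. The fin is at (0.494, 0.0465) with yaw -7°, and the selector pointer is at about -28°, so it is in the third click. I'll start moving.

```bash

python3 -m crank '[[[0.04,0.1,0],[0,0,-0.05],1],[[0.09,0.19,0],[0,0,-0.1],1],[[0.13,0.29,0],[0,0,-0.15],1],[[0.17,0.38,0],[0,0,-0.2],1],[[0.22,0.48,0],[0,0,-0.25],1],[[0.26,0.57,0],[0,0,-0.3],1],[[0.3,0.67,0],[0,0,-0.35],1],[[0.34,0.76,0],[0,0,-0.4],1],[[0.39,0.86,0],[0,0,-0.46],1],[[0.43,0.95,0],[0,0,-0.52],1]]' 40
python3 -m crank '[[[0.04,0.1,0],[0,0,-0.05],1],[[0.09,0.19,0],[0,0,-0.1],1],[[0.13,0.29,0],[0,0,-0.15],1],[[0.17,0.38,0],[0,0,-0.2],1],[[0.22,0.48,0],[0,0,-0.25],1],[[0.26,0.57,0],[0,0,-0.3],1],[[0.3,0.67,0],[0,0,-0.35],1],[[0.34,0.76,0],[0,0,-0.4],1],[[0.39,0.86,0],[0,0,-0.46],1],[[0.43,0.95,0],[0,0,-0.52],1]]'
python3 -m crank '[[[0.04,0.1,0],[0,0,0],1],[[0.09,0.19,0],[0,0,0],1],[[0.13,0.29,0],[0,0,0],1],[[0.17,0.38,0],[0,0,0],1],[[0.22,0.48,0],[0,0,0],1],[[0.26,0.57,0],[0,0,0],1],[[0.3,0.67,0],[0,0,0],1],[[0.34,0.76,0],[0,0,0],1],[[0.39,0.86,0],[0,0,0],1],[[0.43,0.95,0],[0,0,0],1]]'
python3 -m crank '[[[0.04,0.1,0],[0,0,0],1],[[0.09,0.19,0],[0,0,0],1],[[0.13,0.29,0],[0,0,0],1],[[0.17,0.38,0],[0,0,0],1],[[0.22,0.48,0],[0,0,0],1],[[0.26,0.57,0],[0,0,0],1],[[0.3,0.67,0],[0,0,0],1],[[0.34,0.76,0],[0,0,0],1],[[0.39,0.86,0],[0,0,0],1],[[0.43,0.95,0],[0,0,0],1]]'
python3 -m crank '[[[0.04,0.1,0],[0,0,0],1],[[0.09,0.19,0],[0,0,0],1],[[0.13,0.29,0],[0,0,0],1],[[0.17,0.38,0],[0,0,0],1],[[0.22,0.48,0],[0,0,0],1],[[0.26,0.57,0],[0,0,0],1],[[0.3,0.67,0],[0,0,0],1],[[0.35,0.79,0],[0,0,0],1],[[0.43,0.95,0],[0,0,0],1],[[0.43,0.95,0],[0,0,0],1]]'
python3 - <<'E'
from h import *
t=load('top0');s=load('scene0')
# cabin rim z=.04 from scene crop, fin from top depth
f=lambda x,y:(280+(x+.5)/5-.5,135+(y+.5)/5-.5)
for p in[(243,82),(288,40),(400,70),(368,125)]: print('cabin',atz(s,*f(*p),.04).round(3))
P=np.array([atd(t,u,v) for u in range(275,330) for v in range(200,245)])
q=P[P[:,2]>.045]; print('fin top',len(q),q.mean(0).round(4),q.min(0).round(3),q.max(0).round(3))
E
```

```text
t: 1.1
eef_pos: [0.2876, -0.4094, 0.2307]
tcp_rot: [-179.9, 0.0, 8.6]
force: [-0.0, -0.0, -0.1]
opening: 0.0858
gripper_force: 0.0
t: 2.1
eef_pos: [0.3391, -0.2955, 0.2308]
tcp_rot: [-180.0, 0.0, -7.0]
force: [0.5, -0.2, -0.6]
opening: 0.085
gripper_force: 0.0
t: 3.1
eef_pos: [0.3912, -0.1814, 0.2313]
tcp_rot: [180.0, -0.0, -7.0]
force: [-0.3, -0.0, -0.7]
opening: 0.0854
gripper_force: 0.0
t: 4.1
eef_pos: [0.4427, -0.0675, 0.2313]
tcp_rot: [180.0, -0.0, -7.0]
force: [0.4, -0.5, -0.2]
opening: 0.0857
gripper_force: 0.0
t: 5.1
eef_pos: [0.4948, 0.0476, 0.2313]
tcp_rot: [-180.0, -0.0, -6.8]
force: [-0.1, 0.7, 0.3]
opening: 0.0852
gripper_force: 0.0
cabin [0.383 0.279 0.04 ]
cabin [0.372 0.346 0.04 ]
cabin [0.46  0.364 0.04 ]
cabin [0.486 0.291 0.04 ]
fin top 122 [0.4862 0.0445 0.1375] [0.412 0.008 0.046] [0.525 0.057 1.111]
```

Translating only would run the deck's rear corner into the cabin part (its near wall is at y≈0.285). I'll turn the deck +15° to yaw +8° while sliding, which leaves about 40 mm. Descending and gripping now.

```bash

python3 -m crank '[[[0,-0.01,-0.1],[0,0,0],1],[[0,-0.01,-0.2],[0,0,0],1],[[0,-0.01,-0.3],[0,0,0],1],[[0,-0.01,-0.4],[0,0,0],1],[[0,-0.01,-0.5],[0,0,0],1],[[0,-0.01,-0.6],[0,0,0],1],[[0,-0.01,-0.7],[0,0,0],1],[[0,-0.01,-0.8],[0,0,0],1],[[0,-0.01,-0.88],[0,0,0],1],[[0,-0.01,-0.88],[0,0,0],1]]'
python3 -m crank '[[[0,0,-0.1],[0,0,0],1],[[0,0,-0.2],[0,0,0],1],[[0,0,-0.3],[0,0,0],1],[[0,0,-0.4],[0,0,0],1],[[0,0,-0.5],[0,0,0],1],[[0,0,-0.6],[0,0,0],1],[[0,0,-0.7],[0,0,0],1],[[0,0,-0.8],[0,0,0],1],[[0,0,-0.88],[0,0,0],1],[[0,0,-0.88],[0,0,0],0.5]]'
python3 -m crank '[[[0,0,0],[0,0,0],0],[[0,0,0],[0,0,0],0],[[0,0,0],[0,0,0],0],[[0,0,0],[0,0,0],0],[[0,0,0],[0,0,0],0],[[0,0,0],[0,0,0],0],[[0,0,0],[0,0,0],0],[[0,0,0],[0,0,0],0],[[0,0,0],[0,0,0],0],[[0,0,0],[0,0,0],0]]' 40
python3 - <<'E'
from plant import bot
from h import *
c=snap(bot,'scene','s1'); cv2.imwrite('pics/c3.png',cv2.resize(c['pixels'][135:240,280:420],None,fx=5,fy=5,interpolation=cv2.INTER_CUBIC))
E
```

```text
t: 6.1
eef_pos: [0.4926, 0.0446, 0.1238]
tcp_rot: [180.0, 0.2, -7.0]
force: [-0.5, 0.4, 0.3]
opening: 0.0854
gripper_force: 0.0
t: 7.1
eef_pos: [0.4924, 0.0445, 0.0183]
tcp_rot: [180.0, 0.2, -7.0]
force: [-0.3, 0.2, -0.1]
opening: 0.0733
gripper_force: 0.0
t: 8.1
eef_pos: [0.4946, 0.0445, 0.0208]
tcp_rot: [-180.0, -0.1, -7.0]
force: [0.2, 1.2, 6.6]
opening: 0.0117
gripper_force: 40.1
```

View pics/c3.png

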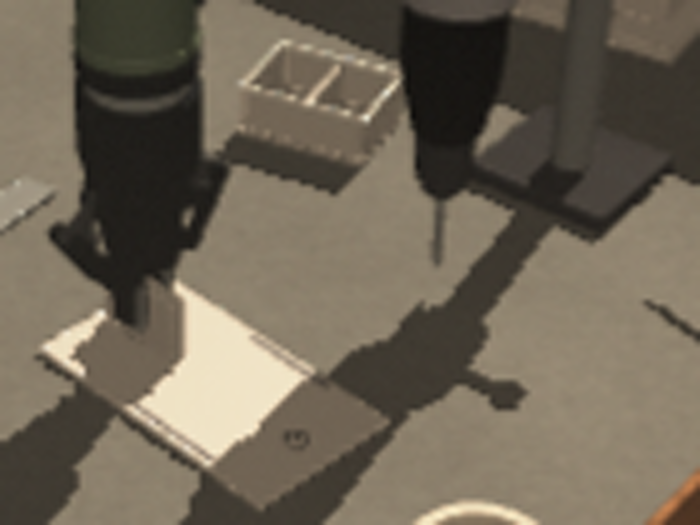

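Fin gripped at 11.7 mm opening, ring still at (297,438) in the crop. The required slide is (-25, +147) mm with a +15° turn.

```bash

python3 -m crank '[[[-0.01,0.06,0],[0,0,0.03],0],[[-0.02,0.13,0],[0,0,0.05],0],[[-0.03,0.2,0],[0,0,0.08],0],[[-0.045,0.27,0],[0,0,0.11],0],[[-0.055,0.34,0],[0,0,0.14],0],[[-0.065,0.41,0],[0,0,0.17],0],[[-0.08,0.48,0],[0,0,0.2],0],[[-0.09,0.55,0],[0,0,0.23],0],[[-0.105,0.612,0],[0,0,0.25],0],[[-0.105,0.612,0],[0,0,0.25],0]]'
python3 -m crank '[[[-0.01,0.06,0],[0,0,0.03],0],[[-0.02,0.13,0],[0,0,0.05],0],[[-0.03,0.2,0],[0,0,0.08],0],[[-0.045,0.27,0],[0,0,0.11],0],[[-0.055,0.34,0],[0,0,0.14],0],[[-0.065,0.41,0],[0,0,0.17],0],[[-0.08,0.48,0],[0,0,0.2],0],[[-0.09,0.55,0],[0,0,0.23],0],[[-0.105,0.612,0],[0,0,0.25],0],[[-0.105,0.612,0],[0,0,0.25],0]]'
python3 - <<'E'
from plant import bot
from h import *
c=snap(bot,'scene','s2'); a=cv2.resize(c['pixels'][135:240,280:420],None,fx=5,fy=5,interpolation=cv2.INTER_CUBIC)
b=cv2.resize(c['pixels'][165:205,340:390],None,fx=9,fy=9,interpolation=cv2.INTER_CUBIC)
a[525-270:,:][:, :0]; im=np.zeros((600,800,3),np.uint8); im[:360,:450]=b; im[338:600,450:800]=cv2.resize(a,(350,262)); cv2.imwrite('pics/c4.png',im)
E
```

```text
t: 9.15
eef_pos: [0.482, 0.1192, 0.0208]
tcp_rot: [-180.0, -0.1, 0.6]
force: [0.9, 1.4, 6.0]
opening: 0.0113
gripper_force: 40.3
t: 10.15
eef_pos: [0.4692, 0.1927, 0.0208]
tcp_rot: [-180.0, -0.1, 8.1]
force: [1.4, 2.4, 4.6]
opening: 0.0117
gripper_force: 40.3
```

View pics/c4.png

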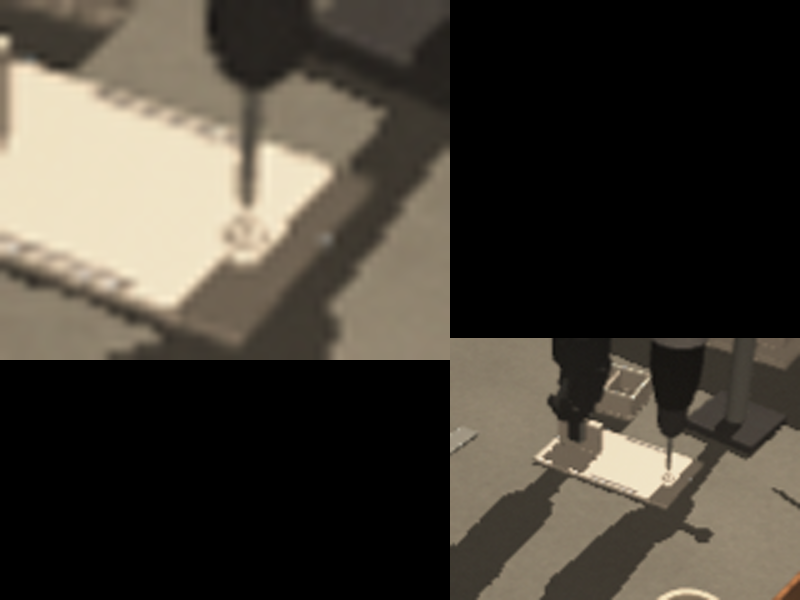

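The ring centre is at about (245,232) and the bit tip at (246,208) in the 9x crop. I'll convert both and find the approach pose for the knob.

```bash
python3 - <<'E'
from h import *
np.set_printoptions(precision=4,suppress=True)
s=load('s2'); f=lambda x,y:(340+(x+.5)/9-.5,165+(y+.5)/9-.5)
r=atz(s,*f(245,232),.006)
print('ring',r)
for y in(204,208,212):print('tip',y,atz(s,*f(246,y),.018))
m=np.array([-.4994,.0225,.8661]);K=np.array([.5128,-.3531,.071])
up=np.array([0,0,1])-m*m[2]; up/=np.linalg.norm(up); rt=np.cross(up,m)
print('grip',K+m*.03)
R1=R.from_euler('xyz',[180,0,8.1],degrees=True)
for a in(-30,50,-28):
  x=np.cos(np.radians(a))*up+np.sin(np.radians(a))*rt
  for sg in(1,):
    M=np.c_[sg*x,np.cross(-m,sg*x),-m]
    r2=R.from_matrix(M); print(a,'rpy',r2.as_euler('xyz',degrees=True),'rotvec/30 from yaw8',np.degrees((r2*R1.inv()).as_rotvec())/30)
for h in(.011,.013,.111):print(h,'tcp',K+m*h)
print('turn about -m 80 in norm units',-m*80/30)
E
```

```text
ring [0.6003 0.2134 0.006 ]
tip 204 [0.5994 0.214  0.018 ]
tip 208 [0.6008 0.212  0.018 ]
tip 212 [0.6022 0.21   0.018 ]
grip [ 0.4978 -0.3524  0.097 ]
-30 rpy [163.9021 -25.6517  31.1086] rotvec/30 from yaw8 [-0.213  -0.9816  0.6292]
50 rpy [-156.1471  -18.742   -56.5726] rotvec/30 from yaw8 [ 0.4877 -0.9266 -1.9745]
-28 rpy [164.8383 -26.1906  28.9671] rotvec/30 from yaw8 [-0.1956 -0.9842  0.5641]
0.011 tcp [ 0.5073 -0.3529  0.0805]
0.013 tcp [ 0.5063 -0.3528  0.0823]
0.111 tcp [ 0.4574 -0.3506  0.1671]
turn about -m 80 in norm units [ 1.3317 -0.06   -2.3096]
```

The ring is within 2 mm of the tip. Releasing, rising, then travelling to the knob.

```bash

python3 -m crank '[[[0,0,0],[0,0,0],0.3],[[0,0,0],[0,0,0],0.6],[[0,0,0],[0,0,0],0.8],[[0,0,0],[0,0,0],0.8],[[0,0,0],[0,0,0],0.8],[[0,0,0],[0,0,0],0.8],[[0,0,0.05],[0,0,0],0.8],[[0,0,0.1],[0,0,0],0.8],[[0,0,0.2],[0,0,0],0.8],[[0,0,0.3],[0,0,0],0.8]]'
python3 -m crank '[[[0,0,0.1],[0,0,0],0.8],[[0,0,0.2],[0,0,0],0.8],[[0,0,0.3],[0,0,0],0.8],[[0,0,0.4],[0,0,0],0.8],[[0,0,0.5],[0,0,0],0.8],[[0,0,0.6],[0,0,0],0.8],[[0,0,0.7],[0,0,0],0.8],[[0,0,0.8],[0,0,0],0.8],[[0,0,0.9],[0,0,0],0.8],[[0,0,1],[0,0,0],0.8]]'
python3 -m crank '[[[0,0,0.2],[0,0,0],1],[[0,-0.05,0.4],[0,0,0],1],[[0,-0.15,0.54],[0,0,0],1],[[0,-0.25,0.54],[0,0,0],1],[[0,-0.35,0.54],[0,0,0],1],[[0,-0.45,0.54],[0,0,0],1],[[-0.01,-0.55,0.54],[0,0,0],1],[[-0.01,-0.65,0.54],[0,0,0],1],[[-0.02,-0.77,0.54],[0,0,0],1],[[-0.02,-0.9,0.54],[0,0,0],1]]'
python3 - <<'E'
from plant import bot
from h import *
c=snap(bot,'scene','s3'); cv2.imwrite('pics/c5.png',cv2.resize(c['pixels'][155:225,280:400],None,fx=6,fy=6,interpolation=cv2.INTER_CUBIC))
E
```

```text
t: 11.2
eef_pos: [0.4689, 0.1913, 0.0573]
tcp_rot: [-180.0, -0.0, 8.0]
force: [0.3, 0.3, 0.2]
opening: 0.0686
gripper_force: 0.0
t: 12.2
eef_pos: [0.4687, 0.1913, 0.1771]
tcp_rot: [180.0, 0.0, 8.0]
force: [-0.5, 0.6, -0.4]
opening: 0.0685
gripper_force: 0.0
t: 13.2
eef_pos: [0.4659, 0.0823, 0.2403]
tcp_rot: [-180.0, 0.1, 8.0]
force: [-0.1, -0.3, -0.4]
opening: 0.0853
gripper_force: 0.0
```

View pics/c5.png

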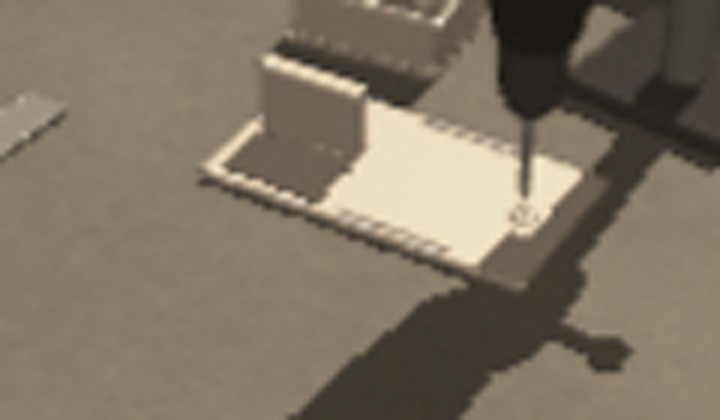

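Deck is lying free with the ring at (523,215) just under the tip (524,197), essentially the same as while held. On to the knob.

```bash

python3 -m crank '[[[0,-0.1,0],[-0.01,-0.05,0.03],1],[[0,-0.2,0],[-0.02,-0.1,0.06],1],[[0,-0.3,0],[-0.03,-0.15,0.09],1],[[-0.01,-0.4,0],[-0.04,-0.2,0.13],1],[[-0.01,-0.5,0],[-0.05,-0.25,0.16],1],[[-0.01,-0.6,0],[-0.06,-0.3,0.19],1],[[-0.01,-0.7,0],[-0.08,-0.35,0.22],1],[[-0.02,-0.8,0],[-0.09,-0.4,0.25],1],[[-0.02,-0.9,0],[-0.1,-0.45,0.28],1],[[-0.02,-0.9,0],[-0.107,-0.49,0.315],1]]'
python3 -m crank '[[[0,-0.1,0],[-0.01,-0.05,0.03],1],[[0,-0.2,0],[-0.02,-0.1,0.06],1],[[0,-0.3,0],[-0.03,-0.15,0.09],1],[[-0.01,-0.4,0],[-0.04,-0.2,0.13],1],[[-0.01,-0.5,0],[-0.05,-0.25,0.16],1],[[-0.01,-0.6,0],[-0.06,-0.3,0.19],1],[[-0.01,-0.7,0],[-0.08,-0.35,0.22],1],[[-0.02,-0.8,0],[-0.09,-0.4,0.25],1],[[-0.02,-0.9,0],[-0.1,-0.45,0.28],1],[[-0.02,-0.9,0],[-0.107,-0.49,0.315],1]]'
python3 -m crank '[[[0,-0.1,0],[0,0,0],1],[[0,-0.2,0],[0,0,0],1],[[0,-0.3,0],[0,0,0],1],[[-0.01,-0.4,0],[0,0,0],1],[[-0.01,-0.5,0],[0,0,0],1],[[-0.01,-0.6,0],[0,0,0],1],[[-0.01,-0.7,0],[0,0,0],1],[[-0.02,-0.8,0],[0,0,0],1],[[-0.02,-0.9,0],[0,0,0],1],[[-0.02,-0.9,0],[0,0,0],1]]'
python3 -m crank '[[[0,-0.15,0],[0,0,0],1],[[0,-0.3,0],[0,0,0],1],[[0,-0.45,-0.1],[0,0,0],1],[[-0.01,-0.6,-0.2],[0,0,0],1],[[-0.01,-0.75,-0.3],[0,0,0],1],[[-0.01,-0.9,-0.4],[0,0,0],1],[[-0.01,-0.9,-0.5],[0,0,0],1],[[-0.02,-0.9,-0.61],[0,0,0],1],[[-0.02,-0.9,-0.61],[0,0,0],1],[[-0.02,-0.9,-0.61],[0,0,0],1]]'
python3 - <<'E'
from plant import bot
from h import *
o=bot.observe(); print(o['joint_pos'].round(1),o['eef_pos'],o['tcp_rot'])
s=load('s3'); f=lambda x,y:(280+(x+.5)/6-.5,155+(y+.5)/6-.5)
print('ring',atz(s,*f(523,215),.006),'tip',atz(s,*f(524,197),.018))
m=np.array([-.4994,.0225,.8661]);K=np.array([.5128,-.3531,.071])
p=o['eef_pos']; print('to h=.012 norm',(K+m*.012-p)/.12)
E
```

```text
t: 14.25
eef_pos: [0.4636, -0.0256, 0.2405]
tcp_rot: [173.5, -13.6, 18.2]
force: [0.7, 0.2, -0.1]
opening: 0.0854
gripper_force: 0.0
t: 15.25
eef_pos: [0.4615, -0.1334, 0.2408]
tcp_rot: [163.9, -25.7, 31.0]
force: [-0.2, 0.3, -0.1]
opening: 0.0854
gripper_force: 0.0
t: 16.25
eef_pos: [0.4592, -0.2425, 0.2411]
tcp_rot: [163.9, -25.6, 30.9]
force: [0.8, 0.1, -0.5]
opening: 0.0856
gripper_force: 0.0
t: 17.25
eef_pos: [0.4567, -0.3474, 0.1672]
tcp_rot: [164.0, -25.6, 31.1]
force: [-0.0, -0.2, 0.4]
opening: 0.0857
gripper_force: 0.0
[-59.7   4.  110.9  31.9  52.4 -14. ] [ 0.4566509  -0.34736731  0.16715898] [164.01679947 -25.63692874  31.05109492]
ring [0.60048001 0.2130117  0.006     ] tip [0.60005443 0.21320944 0.018     ]
to h=.012 norm [ 0.41796917 -0.04552239 -0.71471486]
```

Ring is now within 0.5 mm of the tip. Going down onto the selector and pinching it.

```bash

python3 -m crank '[[[0.06,0,-0.1],[0,0,0],1],[[0.12,0,-0.2],[0,0,0],1],[[0.18,-0.01,-0.3],[0,0,0],1],[[0.23,-0.02,-0.4],[0,0,0],1],[[0.29,-0.03,-0.5],[0,0,0],1],[[0.35,-0.035,-0.6],[0,0,0],1],[[0.38,-0.035,-0.66],[0,0,0],1],[[0.418,-0.035,-0.715],[0,0,0],1],[[0.418,-0.035,-0.715],[0,0,0],1],[[0.418,-0.035,-0.715],[0,0,0],0.6]]'
python3 -m crank '[[[0,0,0],[0,0,0],0.4],[[0,0,0],[0,0,0],0.3],[[0,0,0],[0,0,0],0.2],[[0,0,0],[0,0,0],0],[[0,0,0],[0,0,0],0],[[0,0,0],[0,0,0],0],[[0,0,0],[0,0,0],0],[[0,0,0],[0,0,0],0],[[0,0,0],[0,0,0],0],[[0,0,0],[0,0,0],0]]' 50
python3 - <<'E'
from plant import bot
from h import *
o=bot.observe(); print(o['eef_pos'],o['tcp_rot'],o['force'],o['moment'])
m=np.array([-.4994,.0225,.8661]);K=np.array([.5128,-.3531,.071])
d=o['eef_pos']-K; print('h',d@m,'off axis',d-m*(d@m))
c=snap(bot,'top','t1'); cv2.imwrite('pics/c6.png',cv2.resize(c['pixels'][170:265,390:490],None,fx=6,fy=6,interpolation=cv2.INTER_CUBIC))
E
```

```text
t: 18.25
eef_pos: [0.507, -0.3529, 0.0819]
tcp_rot: [163.9, -25.6, 31.1]
force: [0.8, -0.0, 0.1]
opening: 0.0732
gripper_force: 0.0
t: 19.25
eef_pos: [0.507, -0.3534, 0.0825]
tcp_rot: [163.8, -25.6, 31.1]
force: [-4.6, -0.6, 5.0]
opening: 0.0146
gripper_force: 51.3
[ 0.50699474 -0.35344475  0.08245145] [163.84701594 -25.61278446  31.06299939] [-4.61343579 -0.59422234  5.00701242] [0.00649257 0.34673373 0.00064944]
h 0.012809493271746228 off axis [ 0.0005918  -0.00063296  0.00035715]
```

View pics/c6.png

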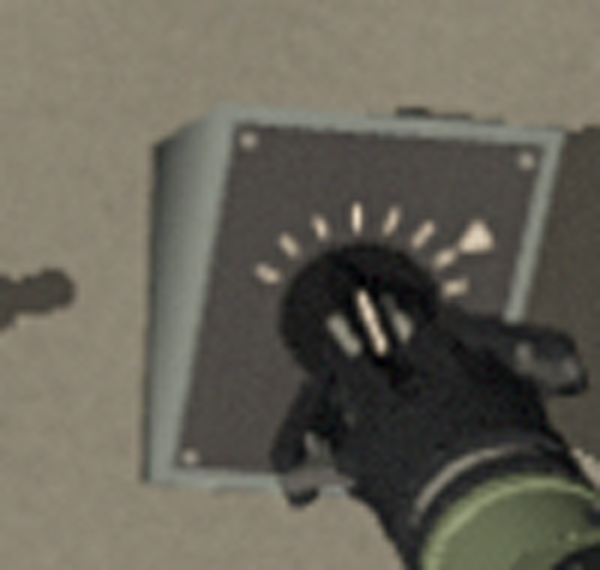

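The bar is pinched at 14.6 mm, with the pads on both sides of the pointer line (360–380, 290–350). Turning 80° clockwise about the axis.

```bash

python3 -m crank '[[[0,0,0],[0.05,0,-0.086],0],[[0,0,0],[0.1,0,-0.17],0],[[0,0,0],[0.15,-0.01,-0.26],0],[[0,0,0],[0.2,-0.01,-0.34],0],[[0,0,0],[0.25,-0.01,-0.43],0],[[0,0,0],[0.3,-0.01,-0.51],0],[[0,0,0],[0.35,-0.02,-0.6],0],[[0,0,0],[0.4,-0.02,-0.69],0],[[0,0,0],[0.444,-0.02,-0.77],0],[[0,0,0],[0.444,-0.02,-0.77],0]]'
python3 -m crank '[[[0,0,0],[0.05,0,-0.086],0],[[0,0,0],[0.1,0,-0.17],0],[[0,0,0],[0.15,-0.01,-0.26],0],[[0,0,0],[0.2,-0.01,-0.34],0],[[0,0,0],[0.25,-0.01,-0.43],0],[[0,0,0],[0.3,-0.01,-0.51],0],[[0,0,0],[0.35,-0.02,-0.6],0],[[0,0,0],[0.4,-0.02,-0.69],0],[[0,0,0],[0.444,-0.02,-0.77],0],[[0,0,0],[0.444,-0.02,-0.77],0]]'
python3 -m crank '[[[0,0,0],[0.05,0,-0.086],0],[[0,0,0],[0.1,0,-0.17],0],[[0,0,0],[0.15,-0.01,-0.26],0],[[0,0,0],[0.2,-0.01,-0.34],0],[[0,0,0],[0.25,-0.01,-0.43],0],[[0,0,0],[0.3,-0.01,-0.51],0],[[0,0,0],[0.35,-0.02,-0.6],0],[[0,0,0],[0.4,-0.02,-0.69],0],[[0,0,0],[0.444,-0.02,-0.77],0],[[0,0,0],[0.444,-0.02,-0.77],0]]'
python3 - <<'E'
from plant import bot
from h import *
o=bot.observe(); print(o['joint_pos'].round(1),o['force'],o['moment'])
m=np.array([-.4994,.0225,.8661]);K=np.array([.5128,-.3531,.071])
Rt=R.from_euler('xyz',o['tcp_rot'],degrees=True).as_matrix(); up=np.array([0,0,1])-m*m[2]; up/=np.linalg.norm(up); rt=np.cross(up,m)
print('pointer ang',np.degrees(np.arctan2(Rt[:,0]@rt,Rt[:,0]@up)),'axis err',np.degrees(np.arccos(-Rt[:,2]@m)))
E
```

```text
t: 20.3
eef_pos: [0.507, -0.3532, 0.0825]
tcp_rot: [178.1, -29.9, 1.2]
force: [-4.3, 0.8, 6.9]
opening: 0.0142
gripper_force: 51.6
t: 21.3
eef_pos: [0.507, -0.3529, 0.0825]
tcp_rot: [-167.1, -27.3, -29.2]
force: [-4.4, 0.9, 7.1]
opening: 0.0145
gripper_force: 51.7
t: 22.3
eef_pos: [0.5072, -0.3527, 0.0825]
tcp_rot: [-156.1, -18.7, -56.6]
force: [-2.9, 1.3, 6.5]
opening: 0.0144
gripper_force: 51.7
[-54.8  16.4 108.5  36.5  41.8  63. ] [-2.93567729  1.30702835  6.51940804] [0.15329131 0.0952694  0.1217337 ]
pointer ang 50.08664827975952 axis err nan<stdin>:6: RuntimeWarning: invalid value encountered in arccos
```

The tool is at 50°, which is the seventh click. Release, back out along the normal, rise and look.

```bash

python3 -m crank '[[[0,0,0],[0,0,0],0.3],[[0,0,0],[0,0,0],0.6],[[0,0,0],[0,0,0],1],[[0,0,0],[0,0,0],1],[[0,0,0],[0,0,0],1],[[0,0,0],[0,0,0],1],[[0,0,0],[0,0,0],1],[[-0.03,0,0.05],[0,0,0],1],[[-0.06,0,0.1],[0,0,0],1],[[-0.1,0,0.18],[0,0,0],1]]'
python3 -m crank '[[[-0.06,0,0.1],[0,0,0],1],[[-0.12,0.01,0.2],[0,0,0],1],[[-0.17,0.01,0.3],[0,0,0],1],[[-0.23,0.01,0.4],[0,0,0],1],[[-0.29,0.01,0.5],[0,0,0],1],[[-0.35,0.015,0.6],[0,0,0],1],[[-0.4,0.02,0.7],[0,0,0],1],[[-0.46,0.02,0.8],[0,0,0],1],[[-0.5,0.02,0.87],[0,0,0],1],[[-0.5,0.02,0.87],[0,0,0],1]]'
python3 - <<'E'
from plant import bot
from h import *
c=snap(bot,'top','t2'); cv2.imwrite('pics/c7.png',cv2.resize(c['pixels'],(800,500),interpolation=cv2.INTER_CUBIC))
a=cv2.resize(c['pixels'][180:255,410:490],None,fx=5,fy=5,interpolation=cv2.INTER_CUBIC)
s=snap(bot,'scene','s4'); b=cv2.resize(s['pixels'][155:225,300:380],(400,350),interpolation=cv2.INTER_CUBIC)
im=np.zeros((600,800,3),np.uint8); im[:375,:400]=a; im[:350,400:]=b; im[350:600,400:]=cv2.resize(c['pixels'],(400,250),interpolation=cv2.INTER_AREA)
cv2.imwrite('pics/c7.png',im)
E
```

```text
t: 23.3
eef_pos: [0.4944, -0.3527, 0.1038]
tcp_rot: [-156.1, -18.6, -56.6]
force: [0.5, 0.6, -0.0]
opening: 0.0854
gripper_force: 0.0
t: 24.3
eef_pos: [0.4349, -0.3515, 0.2098]
tcp_rot: [-156.2, -18.9, -56.7]
force: [-0.2, 0.1, -0.9]
opening: 0.0851
gripper_force: 0.0
```

View pics/c7.png

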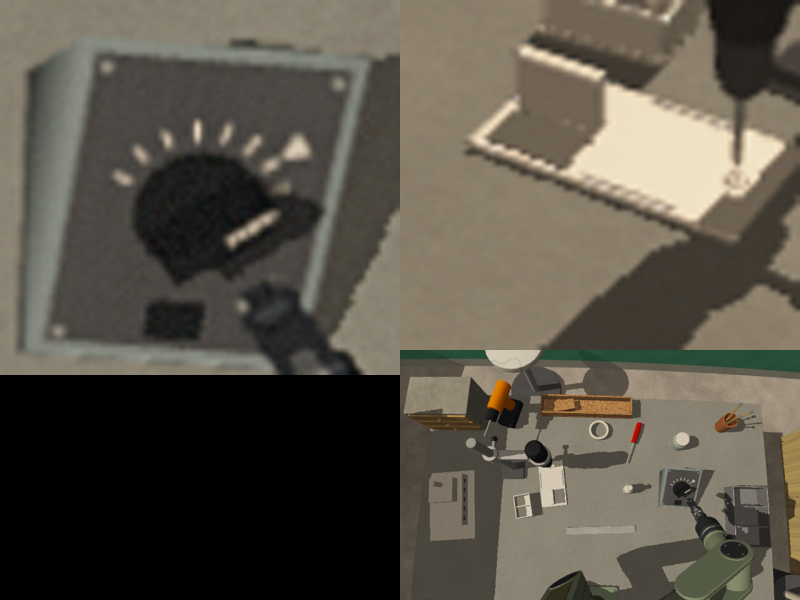

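The pointer line runs from about (228,242) to (278,213) in the dial crop, and the ring is still under the bit. Checking the angle before handing in.

```bash
python3 - <<'E'
from h import *
t=load('t2');m=np.array([-.4994,.0225,.8661]);K=np.array([.5128,-.3531,.071])
up=np.array([0,0,1])-m*m[2]; up/=np.linalg.norm(up); rt=np.cross(up,m)
def q(x,y):
  d=ray(t,410+(x+.5)/5-.5,180+(y+.5)/5-.5);o=np.array(t['xyz']); p=o+d*(((K+m*.046-o)@m)/(d@m))-K; return np.array([p@rt,p@up])
a,b=q(228,242),q(278,213);ang=np.degrees(np.arctan2(*(b-a)));print(a,b,ang)
if abs(ang-50)<8:
  from plant import bot; print(bot.hand_in())
E
```

```text
[0.00259526 0.00343854] [0.02492299 0.02137902] 51.21789963893073
the job is handed in; nothing more can be done
None
```

The job is handed in: the deck's ring measured within about 2 mm of directly under the drill tip and the panel is released; the selector pointer reads about 51° against 50° for the triangle click, and time used was about 24 s of the 48 s allowed.

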